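# Gather the vials in the tote's orange corner

### The job

In the vaccine preparation room, first push the steel tray square and flush into the corner of the white L-shaped stop, against both walls. Then pick up the blue tote by its white bar and tilt it so that all four vials slide together into the orange corner and lie on its orange floor, and finish still holding it so: clear of the tray, steady and tilted, with the orange corner low over the tray. Keep the vials in the tote and leave the bottle, phone and carton where they are.

Things in the scene. Friction and masses are not known exactly. Their poses are not given: they have to be found in the camera images.
- stop: white plastic L-shaped stop screwed to the counter, two walls 12 mm thick and 25 mm high meeting in a corner. Its origin, on the counter, is where the tray's origin lies when the tray is home. Far wall: inner face at x = +75 mm of this frame, running along y from -100 to +112 mm; side wall: inner face at y = +100 mm, running along x from -75 to +75 mm. The other two sides (-x and -y) are open
- tray: empty open steel tray, 150 (its x) x 200 (its y) x 30 mm high, walls and floor 3 mm, about 0.35 kg; origin at the centre of its underside, loose on the counter, slides under a push of about 2 to 5 N. It starts 20 to 50 mm out of the stop's corner on both open sides and a little twisted; home, its axes are parallel to the stop's
- tote: blue open plastic tote, 160 (its x) x 190 (its y) x 58 mm high, walls and floor 4 mm, 0.3 kg; origin under its centre. A white carrying bar runs above it along its y, 16 mm thick, 26 mm high, centred 118 mm above the underside, on a 34 mm wide upright at each end. The corner at -x, -y is orange: a 95 x 95 mm square of inner floor from that corner, and the walls beside it
- tote_grip (a point): centre of the tote's white carrying bar, 118 mm above the tote's underside: the place to grip it, fingers closing along the tote's x
- orange_corner (a point): inner bottom corner of the tote at its orange corner (tote frame -76, -91, +4 mm; axes as the tote's)
- bottle: bystander: red bottle, 60 mm diameter, 170 mm tall; origin at the centre of its foot
- phone: bystander: phone lying flat, 150 (x) x 74 (y) x 9 mm; origin at the centre of its underside
- carton: bystander: white carton of wrapped syringes, 130 (x) x 90 (y) x 55 mm, an open flap on its +y side up to about 85 mm; origin at the centre of its underside
- vial0: amber glass vial with green cap, 18 mm diameter, 26 mm long (its x along it, cap at +x), origin at its middle, on its axis, 15 g, lying loose in the tote; slippery, slides at about 8 to 10 degrees of tilt and rolls at less; on a straight diagonal tilt one may hang back along a wall, and tilting to one wall of the corner and then along it to the other gathers all
- vial1: amber glass vial with green cap, 18 mm diameter, 26 mm long (its x along it, cap at +x), origin at its middle, on its axis, 15 g, lying loose in the tote; slippery, slides at about 8 to 10 degrees of tilt and rolls at less; on a straight diagonal tilt one may hang back along a wall, and tilting to one wall of the corner and then along it to the other gathers all
- vial2: amber glass vial with green cap, 18 mm diameter, 26 mm long (its x along it, cap at +x), origin at its middle, on its axis, 15 g, lying loose in the tote; slippery, slides at about 8 to 10 degrees of tilt and rolls at less; on a straight diagonal tilt one may hang back along a wall, and tilting to one wall of the corner and then along it to the other gathers all
- vial3: amber glass vial with green cap, 18 mm diameter, 26 mm long (its x along it, cap at +x), origin at its middle, on its axis, 15 g, lying loose in the tote; slippery, slides at about 8 to 10 degrees of tilt and rolls at less; on a straight diagonal tilt one may hang back along a wall, and tilting to one wall of the corner and then along it to the other gathers all
Things that resemble listed ones, but are neither listed nor needed, are in the scene too. Several things look just like the tote: the one meant starts farthest to the robot's left. Leave any yellow look-alike of the tray alone.

How it is judged:
By the outcome, as a careful person would: the job done as asked, in the order asked, and still so for the second after the job is handed in, while the arm keeps its last pose, push and grip.
It also fails if it takes over 72 s, if anything falls off the work surface, if the arm or the gripper's body presses on something with over 40 N, if the wrist force passes 120 N, or if a joint passes its speed limit or range.

### The arm

A 6-joint arm with a two-finger parallel gripper is mounted at the origin on the work surface. World frame = base frame: x ahead of the robot, y to its left, z up, the work surface at z = 0. Lengths are in m, angles in rad, forces in N, time in s.
With the tool pointing down it reaches from about 0.25 to 0.85 m from the base axis. Payload 12.5 kg.
Tool frame: the origin (TCP) lies at the very end of the fingers, on their centre line; the grasp point (between the pads) lies manip.pinch_z behind it (manip.pinch_z is the distance from the TCP to the grasp point, in m); z points along the fingers, y is the line along which they close (so a half turn about z gives the same grasp; the last joint's range is limited). The gripper opens to 93 mm and grips with 3 to 60 N. Pads are 15 mm wide; open, the fingers measure 128 mm over their backs; the gripper's body (75 mm by 188 mm) begins 65 mm behind the grasp point.
Start: joints at [1.199, 0.351, 1.652, -0, 1.139, -0.085], TCP at [0.156, 0.528, 0.219] pointing down, gripper open.
Joint ranges: [-2.75, 2.75], [-0.79, 2.1], [0.01, 2.65], [-1.57, 4.71], [0.07, 3.14], [-2.87, 2.87]. Speed limits (rad/s): [2.22, 2.22, 2.79, 3.14, 3.14, 3.14].

### API

Orientations are given as a unit quaternion [x, y, z, w].
In Python, from rig import manip, inverse_kinematics, read_camera, spot_in, monitor gives the robot as it stands. The module is installed in compiled form; this text tells all that it offers. Calls block until the motion is done:
- manip.move_to(position, orientation): joint-space move of the TCP to a pose.
- manip.move_l(position, speed=0.15, ori=None, max_force=None): straight line of the TCP; ori=None keeps the orientation; speed is the mean speed in m/s. With max_force (N) it stops when the force on the tool has changed by that much, and returns True; else False.
- manip.goto_joints(angles): joint-space move.
- manip.set_gripper(opening, f_grip=None): finger opening in m; f_grip is the grip in N (None keeps the last); returns when the fingers have stopped.
- manip.sleep(seconds).
- inverse_kinematics(position, orientation): joint angles nearest the present ones, or None.
- read_camera(name): name is "scene" or "top" or "wrist"; returns a dict with "frame" (400x640x3 uint8, red, green, blue), "z_map" (400x640 float32, m along the optical axis (not along the pixel's ray), 0 where there is no reading), "fx", "fy", "cx", "cy" (pixels), "D" ([k1, k2, p1, p2, k3] as OpenCV has them; the pictures are not rectified), "rvec" (rotation vector, rad) and "tvec" (3), from world to camera coordinates, as OpenCV has them. Camera axes: x right, y down, z forward; pixel columns grow to the right and rows downward; lengths in m; the calibration is good to about 2 mm. A picture is of the moment at which its call begins.
A pose or a line that the arm cannot do raises manip.Unreachable and nothing moves.
- manip.sign_off(): hands the job in; it is judged then, once.
Trained networks look in the newest picture that a camera, given by its name, has taken for a name from the list of things; names that differ only in an ending like _2 or _b are one class to them, and where a whole thing is asked for, a point or a joint stands for the part that bears it (a point fixed in the world has none). Each returns a list of dicts, best first, with "score" (0 to 1); they miss things now and then, are a little off and sometimes report something else, mostly with a low value. They report only what shows in the picture. A call takes as long as a camera call. They do not tell look-alikes from the thing itself.
- spot_in(camera, target): "box" ([left, top, width, height] in pixels, round what is visible of it).
Readings, each from a call of its own:
- monitor.current_t(): time.
- monitor.current_joint_pos(): joint angles.
- monitor.current_qd(): joint speeds.
- monitor.current_joint_torque(): joint torques, N m.
- monitor.current_position(): TCP position.
- monitor.current_ee_rot(): TCP orientation.
- monitor.current_ft_force(): force on the tool from outside, world axes, zero at the start.
- monitor.current_wrist_torque(): the same for the moment, N m.
- monitor.current_finger_gap(): finger opening in m.
- monitor.current_grasp_force(): force on a finger pad.
Only numpy, scipy, OpenCV 4.12 (cv2) and the standard library are available. Lean on these libraries where they do the work, as an engineer would, in place of code of your own. Each camera call takes 0.05 s, during which the arm holds its last target. There are 200 camera calls.

## Working session

There is one attempt and no reset: what is moved stays moved. The work goes in short steps, each a Python script; the robot and the scene stay as the last script left them, time stands still between calls to the robot, and variables do not carry over. Pictures are saved under pics/ and viewed, at most 10 in all, crops included, and the job is handed in when it is done.

```bash
mkdir -p pics; cat > h.py <<'E'
import numpy as np, cv2, pickle
from rig import manip, inverse_kinematics, read_camera, spot_in, monitor
from scipy.spatial.transform import Rotation as R
def K(c): return np.array([[c["fx"],0,c["cx"]],[0,c["fy"],c["cy"]],[0,0,1.]])
def cloud(c):
    "world xyz for every pixel (nan where no depth)"
    h,w=c["z_map"].shape; u,v=np.meshgrid(np.arange(w),np.arange(h))
    p=cv2.undistortPoints(np.stack([u,v],-1).reshape(-1,1,2).astype(np.float64),K(c),np.array(c["D"])).reshape(h,w,2)
    z=c["z_map"].astype(float); z[z==0]=np.nan
    P=np.dstack([p[...,0]*z,p[...,1]*z,z])
    Rm=cv2.Rodrigues(np.array(c["rvec"],float))[0]
    return (P-np.array(c["tvec"]).ravel())@Rm
def save(c,n): cv2.imwrite(f"pics/{n}.png",c["frame"][...,::-1])
def down(yaw): # tool y (closing line) at world angle yaw+90deg
    return (R.from_euler('z',yaw)*R.from_euler('x',np.pi)).as_quat()
E
python3 - <<'E'
from h import *
print(manip.pinch_z,monitor.current_t())
for n in("scene","top"):
    c=read_camera(n); save(c,n); pickle.dump(c,open(n+".pkl","wb"))
    P=cloud(c)
    print(n,cv2.Rodrigues(np.array(c["rvec"]))[0].T@-np.array(c["tvec"]).ravel())
    for t in("tote","tray","stop","bottle","phone","carton","tote_grip","orange_corner","vial0"):
        for d in spot_in(n,t)[:5]:
            b=d["box"]; x,y=int(b[0]+b[2]/2),int(b[1]+b[3]/2)
            print(t,round(d["score"],2),np.round(b),P[min(y,399),min(x,639)].round(3))
E
```

```text
0.0188 0.0
scene [1.0574188  0.7368626  1.14219825]
tote 0.86 [235. 143.  65.  66.] [ 0.566 -0.278  0.008]
tote 0.7 [280. 110.  63.  58.] [ 0.305 -0.364  0.005]
tray 0.93 [314. 228.  77.  75.] [0.545 0.219 0.004]
tray 0.87 [388. 216.  70.  53.] [0.293 0.281 0.001]
stop 0.83 [312. 251.  78.  62.] [0.588 0.264 0.002]
bottle 0.92 [424. 291.  35.  42.] [0.49  0.523 0.12 ]
phone 0.61 [241. 232.  43.  38.] [0.757 0.015 0.011]
carton 0.64 [228. 112.  37.  32.] [ 0.515 -0.53   0.048]
tote_grip 0.83 [232. 145.  65.  64.] [ 0.578 -0.274  0.007]
tote_grip 0.61 [283. 111.  56.  59.] [ 0.313 -0.36   0.001]
orange_corner 0.9 [282. 112.  62.  59.] [ 0.308 -0.353 -0.002]
orange_corner 0.78 [236. 143.  63.  69.] [ 0.571 -0.271  0.005]
orange_corner 0.26 [228. 112.  37.  34.] [ 0.52  -0.52   0.052]
top [0.34040371 0.01645501 1.53102115]
tote 0.88 [406. 243.  66.  69.] [ 0.337 -0.318  0.005]
tote 0.69 [378. 166.  72.  57.] [ 0.596 -0.249  0.001]
tray 0.87 [206. 255.  68.  75.] [0.298 0.291 0.002]
tray 0.69 [233. 183.  66.  52.] [0.554 0.218 0.001]
stop 0.7 [218. 169.  75.  53.] [0.598 0.25  0.003]
bottle 0.56 [146. 224.  35.  24.] [0.463 0.498 0.12 ]
phone 0.84 [314. 124.  31.  47.] [0.75  0.017 0.008]
carton 0.66 [494. 200.  42.  47.] [ 0.502 -0.552  0.035]
tote_grip 0.94 [383. 165.  68.  57.] [ 0.602 -0.259 -0.   ]
tote_grip 0.57 [410. 240.  63.  72.] [ 0.343 -0.324  0.007]
orange_corner 0.96 [383. 164.  72.  60.] [ 0.598 -0.264  0.004]
orange_corner 0.66 [409. 240.  65.  68.] [ 0.349 -0.321  0.006]
vial0 0.51 [393. 202.  11.   7.] [ 0.557 -0.194  0.028]
vial0 0.39 [428. 180.   7.   6.] [ 0.628 -0.298  0.032]
```

```bash
python3 - <<'E'
from h import *
for n,(x0,y0,x1,y1) in {"top":(130,110,550,330),"scene":(200,90,480,350)}.items():
    c=pickle.load(open(n+".pkl","rb")); f=c["frame"][y0:y1,x0:x1,::-1]
    s=min(800/f.shape[1],600/f.shape[0]); cv2.imwrite(f"pics/{n}c.png",cv2.resize(f,None,fx=s,fy=s,interpolation=cv2.INTER_CUBIC)); print(n,s)
E
```

```text
top 1.9047619047619047
scene 2.3076923076923075
```

View pics/topc.png

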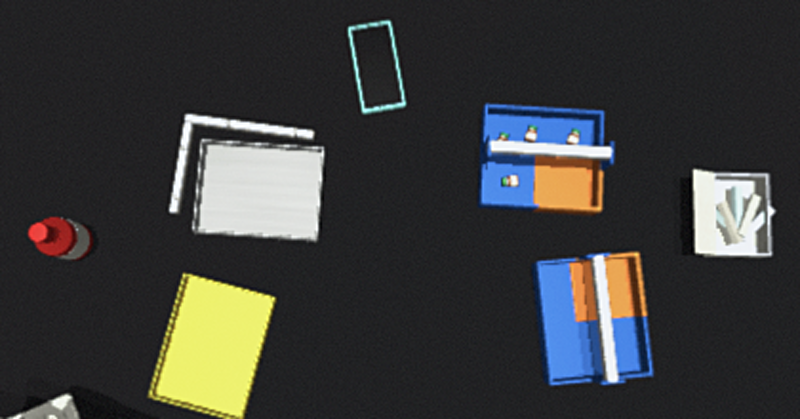

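View pics/scenec.png

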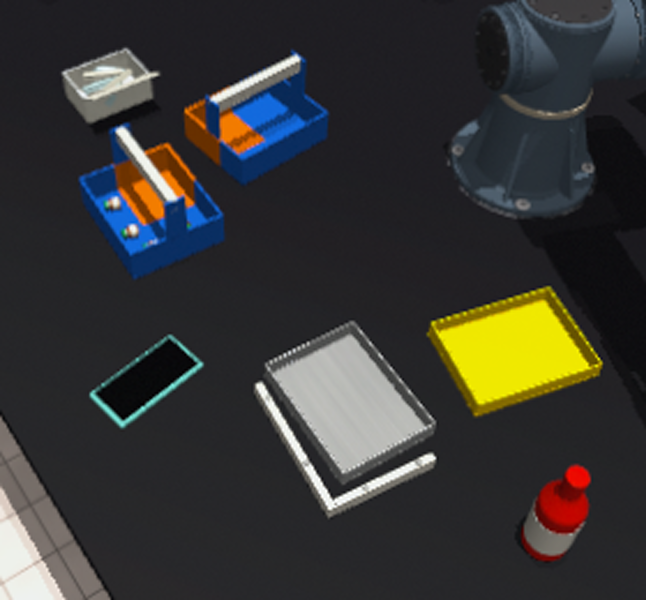

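The scene: the tote with the vials (top crop ~(545,158)) is the leftmost one, its orange corner towards -x,-y. The steel tray sits at ~(260,190), with the stop corner up-left at (187,118). Next I take close wrist-camera views of both.

```bash
python3 - <<'E'
from h import *
print(R.from_quat(monitor.current_ee_rot()).as_matrix().round(2).tolist())
for n,p in {"wtray":(0.50,0.23,0.42),"wtote":(0.52,-0.24,0.42)}.items():
    for yaw in (0,np.pi/2,-np.pi/2,np.pi):
        q=inverse_kinematics(p,down(yaw)); print(n,yaw,None if q is None else np.round(q,2))
    manip.move_to(p,down(0)); c=read_camera("wrist"); pickle.dump(c,open(n+".pkl","wb")); save(c,n)
    print(cv2.Rodrigues(np.array(c["rvec"]))[0].T.round(2).tolist(),(cv2.Rodrigues(np.array(c["rvec"]))[0].T@-np.array(c["tvec"]).ravel()).round(3),monitor.current_t())
a=[cv2.resize(cv2.imread(f"pics/{n}.png"),(480,300)) for n in("wtray","wtote")]
cv2.imwrite("pics/w2.png",np.vstack(a))
E
```

```text
[[-0.96, 0.28, -0.0], [0.28, 0.96, -0.0], [0.0, -0.0, -1.0]]
wtray 0 [ 0.35  0.23  1.33 -0.    1.58  1.92]
wtray 1.5707963267948966 [ 0.35  0.23  1.33 -0.    1.58  0.35]
wtray -1.5707963267948966 [ 0.35  0.23  1.33  0.    1.58 -2.8 ]
wtray 3.141592653589793 [ 0.35  0.23  1.33  0.    1.58 -1.22]
[[0.0, -0.96, -0.3], [-1.0, -0.0, -0.0], [0.0, 0.3, -0.96]] [0.584 0.231 0.586] 2.8583
wtote 0 [-0.51  0.27  1.27 -0.    1.59  1.06]
wtote 1.5707963267948966 [-0.51  0.27  1.27  0.    1.59 -0.51]
wtote -1.5707963267948966 [-0.51  0.27  1.27 -0.    1.59  2.63]
wtote 3.141592653589793 [-0.51  0.27  1.27  0.    1.59 -2.08]
[[0.0, -0.96, -0.3], [-1.0, -0.0, -0.0], [0.0, 0.3, -0.96]] [ 0.604 -0.239  0.586] 4.625
```

View pics/w2.png

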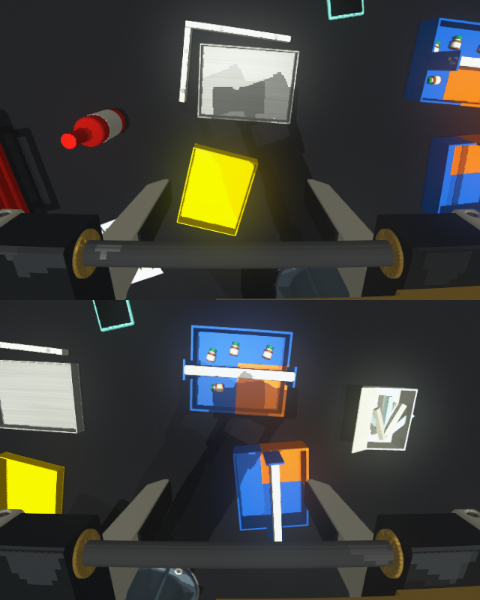

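```bash
python3 - <<'E'
from h import *
for n in("wtray","top","scene"):
    c=pickle.load(open(n+".pkl","rb")); P=cloud(c); f=c["frame"].astype(int); 
    reg=(P[...,0]>.44)&(P[...,0]<.72)&(P[...,1]>.08)&(P[...,1]<.40)&(P[...,2]>-.02)&(P[...,2]<.06)
    g=(f.max(-1)-f.min(-1)<40)&reg&(f.min(-1)>55)
    k,l,s,_=cv2.connectedComponentsWithStats(g.astype(np.uint8))
    for i in range(1,k):
        if s[i,4]<60: continue
        m=l==i; Q=P[m]; r=cv2.minAreaRect(Q[:,:2].astype(np.float32)*1000)
        print(n,i,s[i],f[m].mean(0).round(),"z pct",np.percentile(Q[:,2],[5,50,95]).round(3),np.round(r[0],1),np.round(r[1],1),round(r[2],1))
E
```

```text
wtray 3 [  233    16   176   150 20713] [148. 151. 145.] z pct [-0.001  0.003  0.027] [579.5 224.8] [281.6 222.5] 85.9
top 1 [218 169  77  53 706] [183. 186. 187.] z pct [-0.     0.023  0.031] [585.3 245.4] [221.2 170.8] 81.7
top 2 [ 230  182   71   55 3314] [204. 206. 203.] z pct [-0.002  0.005  0.03 ] [554.2 217.7] [210.2 158.8] 86.0
scene 1 [ 314  229   75   71 2930] [156. 157. 155.] z pct [-0.     0.004  0.029] [541.7 206.1] [223.8 168.4] 84.4
scene 2 [310 255  79  60 755] [168. 168. 163.] z pct [0.    0.023 0.028] [573.3 236.3] [228.7 175.7] 82.3
```

```bash
cat >> h.py <<'E'
from scipy.optimize import least_squares
def local(p,X): # X Nx2 mm world -> local frame
    a=p[2]; d=X-p[:2]; return np.c_[d[:,0]*np.cos(a)+d[:,1]*np.sin(a),-d[:,0]*np.sin(a)+d[:,1]*np.cos(a)]
def rstop(p,X): L=local(p,X); return np.minimum(np.abs(L[:,0]-81),np.abs(L[:,1]-106))
def rbox(hx,hy):
    def f(p,X):
        L=np.abs(local(p,X))-[hx,hy]
        return np.hypot(*np.maximum(L,0).T)+np.minimum(L.max(1),0)
    return f
def fit(res,p0,X):
    s=least_squares(lambda p:res(p,X),p0,x_scale=[10,10,.1],loss="soft_l1",f_scale=2); return s.x,np.median(np.abs(res(s.x,X)))
def pts(P,lo,hi,c,r): 
    with np.errstate(invalid="ignore"): m=(P[...,2]>lo)&(P[...,2]<hi)&(np.hypot(P[...,0]-c[0],P[...,1]-c[1])<r)
    return m
def fit_tray(c,p0s,p0t):
    P=cloud(c); X=P[pts(P,.015,.04,(.575,.235),.19)][:,:2]*1000
    for _ in range(4): # alternate assignment
        a=rstop(p0s,X); L=local(p0s,X); b=np.abs(rbox(73.5,98.5)(p0t,X))
        ms=(a<b)&(a<12)&(L[:,0]>-80)&(L[:,1]>-105); mt=(b<=a)&(b<12)
        p0s,es=fit(rstop,p0s,X[ms]); p0t,et=fit(rbox(73.5,98.5),p0t,X[mt])
    return p0s,p0t,es,et,ms.sum(),mt.sum()
E
python3 - <<'E'
from h import *
for n in("wtray","top","scene"):
    c=pickle.load(open(n+".pkl","rb"))
    s,t,*e=fit_tray(c,np.array([585,245,-.13]),np.array([548,215,-.07]))
    print(n,"stop",s.round(3),"tray",t.round(3),"rel",local(s,t[None,:2]).round(1),np.round(e,2))
    P=cloud(c)
for n in("wtote","top","scene"):
    c=pickle.load(open(n+".pkl","rb")); P=cloud(c); Q=P[pts(P,.11,.16,(.60,-.25),.13)]
    r=cv2.minAreaRect(Q[:,:2].astype(np.float32)*1000); Z=Q[:,2]
    d=Q[:,:2]-np.median(Q[:,:2],0); w,v=np.linalg.eigh(np.cov(d.T)); a=np.arctan2(-v[0,1],v[1,1])
    print(n,"bar",len(Q),np.round(r[0],1),np.round(r[1],1),round(r[2],1),"pca yaw",a,"zpct",np.percentile(Z,[10,50,90]).round(4),Q.mean(0).round(4))
    X=P[pts(P,.045,.07,(.60,-.25),.15)][:,:2]*1000
    print("   rim",*fit(rbox(78,93),np.array([595,-255,-.05]),X),len(X))
# yellow tray extents
c=pickle.load(open("wtray.pkl","rb")); P=cloud(c); f=c["frame"].astype(int); m=(f[...,0]>120)&(f[...,1]>110)&(f[...,2]<80)&pts(P,-.01,.06,(.3,.29),.2)
print("yellow max x",np.nanmax(P[m][:,0]), cv2.boxPoints(cv2.minAreaRect(P[m][:,:2].astype(np.float32))).round(3).tolist())
E
```

```text
wtray stop [ 5.72426e+02  2.33926e+02 -1.35000e-01] tray [ 5.48785e+02  2.12208e+02 -7.20000e-02] rel [[-20.5 -24.7]] [3.250e+00 1.090e+00 2.195e+03 1.434e+03]
top stop [ 5.73408e+02  2.35538e+02 -1.38000e-01] tray [ 5.49784e+02  2.12775e+02 -7.30000e-02] rel [[-20.3 -25.8]] [  3.52   0.79 522.   362.  ]
scene stop [ 5.74279e+02  2.38811e+02 -1.36000e-01] tray [ 5.49273e+02  2.14248e+02 -7.10000e-02] rel [[-21.4 -27.7]] [  3.4    0.84 531.   549.  ]
wtote bar 2184 [ 595.5 -242.1] [190.   33.9] 86.2 pca yaw -0.06390878474450393 zpct [0.1295 0.1309 0.1321] [ 0.5957 -0.2417  0.1305]
   rim [ 5.95492360e+02 -2.42017222e+02 -6.23747300e-02] 1.482416014147276 1918
top bar 480 [ 596.5 -241.5] [192.1  35.4] 86.2 pca yaw -0.06103002647298573 zpct [0.1201 0.1306 0.135 ] [ 0.5945 -0.2418  0.1292]
   rim [ 5.95527142e+02 -2.40359051e+02 -6.71897029e-02] 1.30050456833699 454
scene bar 298 [ 596.5 -238.9] [192.5  35. ] 86.8 pca yaw -0.050047000681603795 zpct [0.1161 0.1279 0.1319] [ 0.5985 -0.2315  0.1259]
   rim [ 5.96362666e+02 -2.39305640e+02 -5.63076223e-02] 1.5144441779992661 449
yellow max x 0.4150212360917917 [[0.1599999964237213, 0.23499999940395355], [0.375, 0.1770000010728836], [0.41600000858306885, 0.3319999873638153], [0.20200000703334808, 0.38999998569488525]]
```

```bash
cat >> h.py <<'E'
S=np.array([.573,.2345]); SY=-.136
def T(x,y,z): c,s=np.cos(SY),np.sin(SY); return [S[0]+(c*x-s*y)/1000,S[1]+(s*x+c*y)/1000,z/1000]
def push(a,b,yaw,F=12,speed=.04,z=13,up=90):
    a,b=np.array(a),np.array(b); q=down(yaw)
    manip.move_to(T(*a,up),q); manip.move_l(T(*a,z),.12)
    hit=manip.move_l(T(*b,z),speed,max_force=F)
    p=np.array(monitor.current_position()); f=np.round(monitor.current_ft_force(),1)
    d=(b-a)/np.linalg.norm(b-a); l=local(np.array([*S*1000,SY]),p[None,:2]*1000)[0]
    manip.move_l(T(*(l-d*25),z),.1); manip.move_l(T(*(l-d*25),up),.2)
    print(hit,l.round(1),f,round(monitor.current_t(),1))
E
python3 - <<'E'
from h import *
push((-128,-24),(-68,-24),SY)
push((0,-158),(0,-92),SY+np.pi/2)
c=read_camera("top"); s,t,*e=fit_tray(c,np.array([573,234.5,-.136]),np.array([573,234,-.136]))
print(s.round(3),t.round(3),local(s,t[None,:2]).round(1))
E
```

```text
True [-85.5 -24.4] [-0.6 -0.1 -0.4] 9.4
True [  -0.3 -108.8] [-0.8 -5.9  4.4] 14.0
[ 5.76144e+02  2.37632e+02 -1.35000e-01] [ 5.73901e+02  2.36374e+02 -1.39000e-01] [[-2.1 -1.5]]
```

```bash
python3 - <<'E'
from h import *
push((-112,0),(-68,0),SY,F=16,speed=.03)
push((0,-135),(0,-92),SY+np.pi/2,F=16,speed=.03)
p=np.array(T(-150,-20,420)); manip.move_to([.50,.23,.42],down(0))
c=read_camera("wrist"); pickle.dump(c,open("w3.pkl","wb")); save(c,"w3")
s,t,*e=fit_tray(c,np.array([573,234.5,-.136]),np.array([573,234,-.136]))
print(s.round(3),t.round(3),local(s,t[None,:2]).round(1),monitor.current_t())
cv2.imwrite("pics/w3c.png",cv2.resize(c["frame"][10:180,220:420,::-1],None,fx=3,fy=3,interpolation=cv2.INTER_CUBIC))
E
```

```text
True [-85.4  -0.2] [-0.1 -0.   0.5] 18.3
True [-1.000e-01 -1.087e+02] [-0.  -4.7  2.9] 22.6
[ 5.74904e+02  2.36167e+02 -1.35000e-01] [ 5.73666e+02  2.35532e+02 -1.39000e-01] [[-1.1 -0.8]] 24.1333
```

View pics/w3c.png

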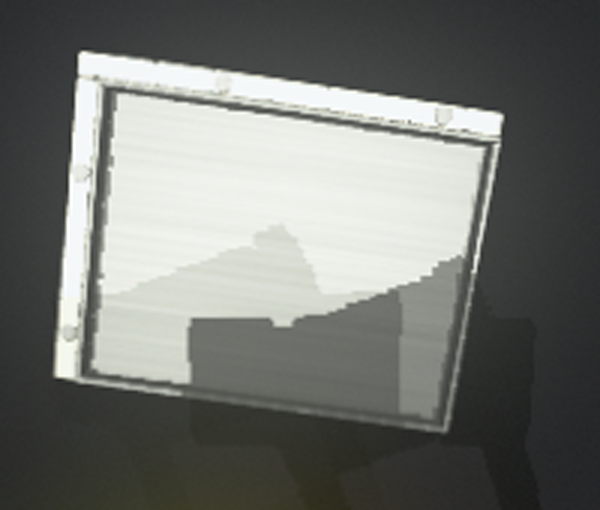

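```bash
cat >> h.py <<'E'
OC=np.array([-.076,-.091,.004])
def tool(M,half): return M*R.from_euler('z',half*np.pi/2)*R.from_euler('x',np.pi)
def tote_pose(psi,ax,ay,corner,half):
    "tilt: -x down by ax, -y down by ay (deg); ax first, then about own x"
    M=R.from_euler('z',psi)*R.from_euler('y',-ax,degrees=True)*R.from_euler('x',ay,degrees=True)
    o=np.array(corner)-M.apply(OC)
    return o+M.apply([0,0,.118-manip.pinch_z]), tool(M,half).as_quat()
E
python3 - <<'E'
from h import *
for half in(1,-1):
    q=inverse_kinematics([.5955,-.2417,.099],tool(R.from_euler('z',-.063),half).as_quat()); print("grasp",half,None if q is None else np.round(q,2))
    for psi in np.arange(-.6,.61,.3):
        for st in((0,0),(18,0),(18,20)):
            p,o=tote_pose(psi,*st,[.56,.225,.065],half); q=inverse_kinematics(p,o); print(half,round(psi,2),st,p.round(3),None if q is None else np.round(q,2))
E
```

```text
grasp 1 [-0.46  0.65  1.49  0.    1.   -0.39]
1 -0.6 (0, 0) [0.674 0.257 0.16 ] [ 0.3   0.72  1.2  -0.    1.22  0.9 ]
1 -0.6 (18, 0) [0.647 0.276 0.179] [ 0.44  0.6   1.39 -0.32  1.01  1.2 ]
1 -0.6 (18, 20) [0.619 0.249 0.203] [ 0.32  0.39  1.71 -0.05  0.57  0.9 ]
1 -0.3 (0, 0) [0.659 0.289 0.16 ] [ 0.35  0.72  1.2  -0.    1.22  0.65]
1 -0.3 (18, 0) [0.628 0.299 0.179] [ 0.46  0.56  1.47 -0.28  0.9   0.91]
1 -0.3 (18, 20) [0.609 0.265 0.203] [0.29 0.39 1.72 0.22 0.6  0.38]
1 0.0 (0, 0) [0.636 0.316 0.16 ] [ 0.4   0.7   1.23 -0.    1.21  0.4 ]
1 0.0 (18, 0) [0.603 0.316 0.179] [ 0.47  0.51  1.55 -0.2   0.81  0.59]
1 0.0 (18, 20) [0.595 0.278 0.203] [ 0.26  0.39  1.71  0.42  0.69 -0.07]
1 0.3 (0, 0) [0.606 0.334 0.16 ] [ 0.44  0.67  1.3  -0.    1.18  0.14]
1 0.3 (18, 0) [0.574 0.325 0.179] [ 0.47  0.46  1.64 -0.08  0.74  0.21]
1 0.3 (18, 20) [0.578 0.286 0.203] [ 0.23  0.41  1.68  0.51  0.83 -0.44]
1 0.6 (0, 0) [0.571 0.343 0.16 ] [ 0.47  0.62  1.38 -0.    1.15 -0.13]
1 0.6 (18, 0) [0.544 0.324 0.179] [ 0.44  0.41  1.71  0.07  0.71 -0.21]
1 0.6 (18, 20) [0.559 0.288 0.203] [ 0.21  0.44
[... 296 characters left out ...]
1 -0.3 (0, 0) [0.659 0.289 0.16 ] [ 0.35  0.72  1.2   0.    1.22 -2.49]
-1 -0.3 (18, 0) [0.628 0.299 0.179] [ 0.46  0.56  1.47 -0.28  0.9  -2.23]
-1 -0.3 (18, 20) [0.609 0.265 0.203] [ 0.29  0.39  1.72  0.22  0.6  -2.76]
-1 0.0 (0, 0) [0.636 0.316 0.16 ] [ 0.4   0.7   1.23  0.    1.21 -2.75]
-1 0.0 (18, 0) [0.603 0.316 0.179] [ 0.47  0.51  1.55 -0.2   0.81 -2.55]
-1 0.0 (18, 20) [0.595 0.278 0.203] None
-1 0.3 (0, 0) [0.606 0.334 0.16 ] None
-1 0.3 (18, 0) [0.574 0.325 0.179] None
-1 0.3 (18, 20) [0.578 0.286 0.203] [0.23 0.41 1.68 0.51 0.83 2.71]
-1 0.6 (0, 0) [0.571 0.343 0.16 ] None
-1 0.6 (18, 0) [0.544 0.324 0.179] None
-1 0.6 (18, 20) [0.559 0.288 0.203] [0.21 0.44 1.64 0.54 0.98 2.41]
```

```bash
python3 - <<'E'
from h import *
o=tool(R.from_euler('z',-.063),1).as_quat(); g=[.5955,-.2417]
manip.move_to([*g,.20],o); manip.move_l([*g,.099],.08); manip.set_gripper(0.0,50)
print("gap",monitor.current_finger_gap(),"F",monitor.current_grasp_force(),monitor.current_ft_force())
manip.move_l([*g,.135],.06)
manip.move_l([*g,.22],.12)
print("ft",np.round(monitor.current_ft_force(),2),"gap",monitor.current_finger_gap(),monitor.current_t())
p,q=tote_pose(-.063,0,0,[.56,.225,.125],1)
manip.move_l(list(p),.15); print(p,monitor.current_t(),monitor.current_position())
c=read_camera("scene"); save(c,"carry"); cv2.imwrite("pics/carryc.png",cv2.resize(c["frame"][120:330,230:480,::-1],None,fx=2.4,fy=2.4))
E
```

```text
gap 0.015447872006065157 F 50.000102519989014 [-1.90855994 -0.19451417  0.16252877]
ft [ 1.22 -0.52 -2.74] gap 0.01544496808770389 30.3167
[0.64157844 0.31103464 0.2202    ] 34.1667 [0.64161817 0.31081516 0.22023034]
```

View pics/carryc.png

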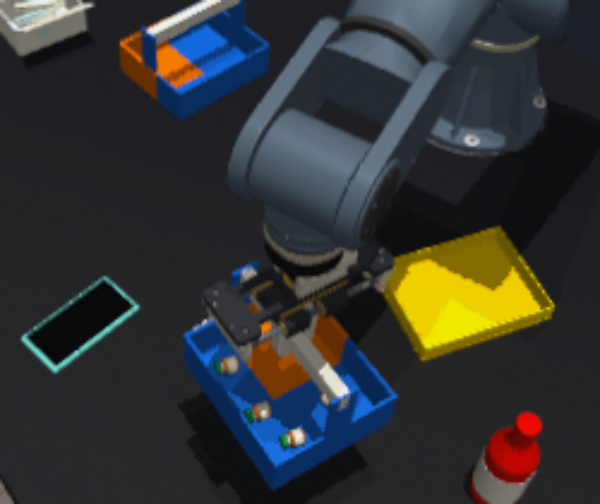

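```bash
python3 - <<'E'
from h import *
C=[.56,.225,.10]
def go(ax,ay,C,v):
    p,q=tote_pose(-.063,ax,ay,C,1); manip.move_l(list(p),v,ori=list(q)); return monitor.current_t()
print(go(9,0,C,.03),go(20,0,C,.03)); manip.sleep(1.2)
print(go(20,10,C,.03),go(20,22,C,.03)); manip.sleep(1.0)
print(go(20,22,[.56,.225,.065],.05)); 
p,q=tote_pose(-.063,20,22,[.56,.225,.065],1)
print(p,monitor.current_position(),q,monitor.current_ee_rot(),monitor.current_finger_gap())
ims=[]
for n,(y0,x0) in {"scene":(120,240),"top":(130,170),"wrist":(0,0)}.items():
    c=read_camera(n); pickle.dump(c,open("t_"+n+".pkl","wb"))
    f=c["frame"][y0:y0+180,x0:x0+180] if n!="wrist" else c["frame"]
    ims.append(cv2.resize(f[...,::-1],(400,400) if n!="wrist" else (320,200),interpolation=cv2.INTER_CUBIC))
im=np.zeros((600,800,3),np.uint8); im[:400,:400]=ims[0]; im[:400,400:]=ims[1]; im[400:,:320]=ims[2]
cv2.imwrite("pics/tilt.png",im); print(monitor.current_t())
E
```

```text
35.075 36.0
38.1167 39.1833
41.0333
[0.59257616 0.27175299 0.2059716 ] [0.59278878 0.27179591 0.20627517] [ 0.68208035  0.68585735  0.25366737 -0.00435367] [ 0.68205926  0.68579449  0.253896   -0.00423261] 0.016031758178667952
41.1833
```

View pics/tilt.png

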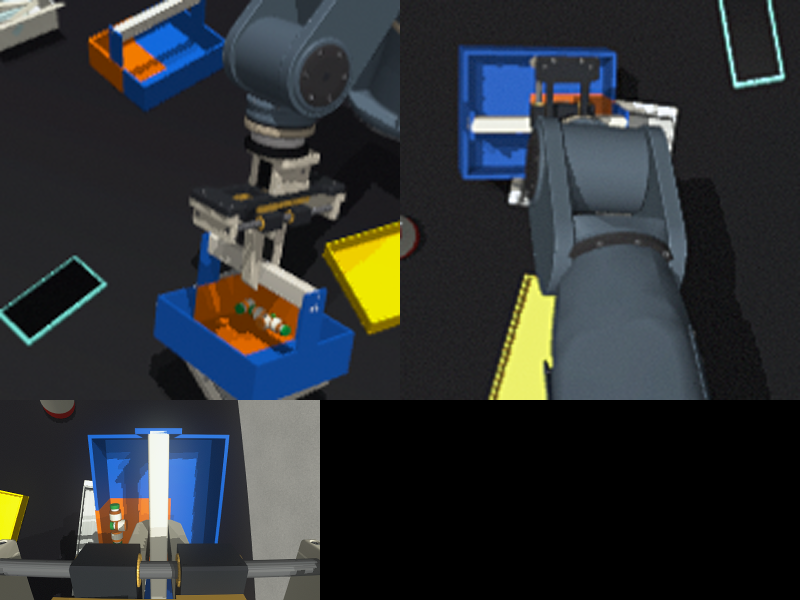

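```bash
python3 - <<'E'
from h import *
a=pickle.load(open("t_scene.pkl","rb")); b=pickle.load(open("t_wrist.pkl","rb"))
A=cv2.resize(a["frame"][235:290,315:390,::-1],(480,352),interpolation=cv2.INTER_CUBIC)
B=cv2.resize(b["frame"][140:310,150:350,::-1],(320,272),interpolation=cv2.INTER_CUBIC)
im=np.zeros((352,800,3),np.uint8); im[:,:480]=A; im[:272,480:]=B; cv2.imwrite("pics/z.png",im)
# measured tote orientation: blue/orange pixels of the wrist cloud in tote-expected frame
P=cloud(b); f=b["frame"].astype(int)
M=R.from_quat(monitor.current_ee_rot())*tool(R.identity(),1).inv(); o=np.array(monitor.current_position())-M.apply([0,0,.118-manip.pinch_z])
np.savez("tote.npz",M=M.as_matrix(),o=o)
L=(P-o)@M.as_matrix()
blue=(f[...,2]>f[...,0]+50)&(np.abs(L[...,0])<.07)&(np.abs(L[...,1])<.085)&(np.abs(L[...,2])<.03)
Q=L[blue]; c=np.linalg.lstsq(np.c_[Q[:,:2],np.ones(len(Q))],Q[:,2],rcond=None)[0]; print("floor plane in expected tote frame: slopes deg",np.degrees(c[:2]).round(2),"z0",c[2].round(4),len(Q))
print("tilt up-vector",M.as_matrix()[2].round(3))
# vials: points 8..25 mm above floor, green pixels
for n,c in(("wrist",b),("scene",a)):
    L=(cloud(c)-o)@M.as_matrix(); f=c["frame"].astype(int)
    m=(np.abs(L[...,0])<.074)&(np.abs(L[...,1])<.089)&(L[...,2]>.011)&(L[...,2]<.03)
    k,l,s,cen=cv2.connectedComponentsWithStats(m.astype(np.uint8))
    for i in range(1,k):
        if s[i,4]>4: print(n,s[i],L[l==i].mean(0).round(3),f[l==i].mean(0).round())
    for d in spot_in(n,"vial0"): print(n,round(d["score"],2),np.round(d["box"]))
E
```

```text
floor plane in expected tote frame: slopes deg [-0.05 -0.07] z0 0.004 19907
tilt up-vector [0.343 0.352 0.871]
wrist [ 219  207   37   80 2007] [-0.063 -0.034  0.019] [153. 144. 110.]
wrist 0.92 [219. 236.  37.  26.]
wrist 0.88 [220. 206.  21.  40.]
wrist 0.83 [219. 256.  25.  33.]
scene [338 255   4   5  10] [-0.026 -0.088  0.02 ] [133.  61.   0.]
scene [342 254  30  16 162] [-0.06  -0.046  0.018] [121. 107.  68.]
scene 0.62 [355. 263.   6.   6.]
scene 0.44 [343. 254.  11.  10.]
scene 0.37 [362. 264.   6.   6.]
```

View pics/z.png

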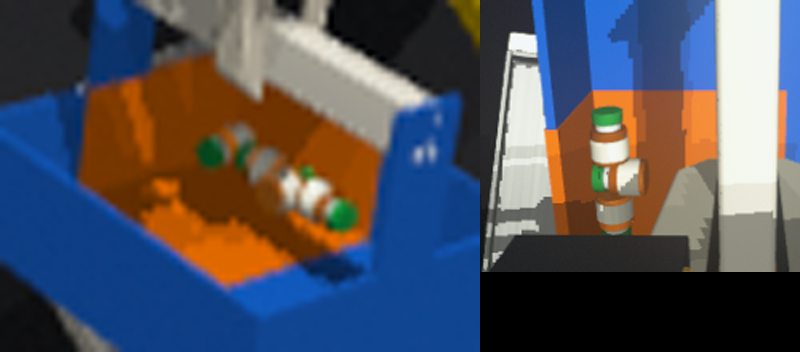

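```bash
python3 - <<'E'
from h import *
d=np.load("tote.npz")
for n in("t_wrist","t_scene"):
    c=pickle.load(open(n+".pkl","rb")); L=(cloud(c)-d["o"])@d["M"]; f=c["frame"].astype(int)
    m=(np.abs(L[...,0]+.05)<.024)&(np.abs(L[...,1])<.089)&(L[...,2]>.010)&(L[...,2]<.026)
    g=m&(f[...,1]>f[...,0]+15)
    print(n,"y pct",np.percentile(L[m][:,1],[0,1,5,95,99,100]).round(3),"x",np.percentile(L[m][:,0],[1,99]).round(3))
    k,l,s,_=cv2.connectedComponentsWithStats(g.astype(np.uint8))
    for i in range(1,k): print("green",s[i],L[l==i].mean(0).round(3))
E
```

```text
t_wrist y pct [-0.07  -0.068 -0.062 -0.005 -0.003  0.002] x [-0.074 -0.049]
green [220 207  19  13 204] [-0.065 -0.005  0.018]
green [220 243   9  17 109] [-0.071 -0.037  0.019]
green [235 282   9   5  20] [-0.061 -0.068  0.017]
green [226 284   6   3  11] [-0.071 -0.068  0.018]
t_scene y pct [-0.089 -0.089 -0.088 -0.003  0.002  0.008] x [-0.073 -0.03 ]
green [346 256   4   5  15] [-0.052 -0.08   0.015]
green [352 257   2   4   4] [-0.061 -0.069  0.016]
green [362 261   2   2   3] [-0.069 -0.033  0.02 ]
green [366 266   5   4  15] [-0.065 -0.004  0.015]
```

```bash
python3 - <<'E'
from h import *
manip.sleep(.5); print(monitor.current_finger_gap(),np.abs(monitor.current_qd()).max(),monitor.current_t()); print(manip.sign_off())
E
```

```text
0.01588074614955587 0.0018159639580253078 41.7833
the job is handed in; nothing more can be done
None
```

I handed the job in at 41.8 s: the tray is flush in the stop's corner, and the tote is held tilted with its orange corner about 65 mm above the counter over the tray. All four vials lie on the orange floor, in a row against one wall of that corner.

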